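# Tip worn parts through the scrap bin's spring flap

### The job

Empty the yellow scoop tray into the grey scrap bin: lift it by its handle, push the bin's red spring flap in with the front of the tray, keeping the hand off the bin, and tip the tray over the sill so that both worn pedals and the freewheel slide in under the flap, without dropping any outside or ramming the bin. Then draw the tray out so that the flap springs shut, and set the empty tray down flat in the middle of its green mat. Leave the bottle, the tumbler and the wrench where they are.

Things in the scene. Friction and masses are not known exactly. Their poses are not given: they have to be found in the camera images.
- tray: Loose yellow scoop tray, smooth plastic, 210 mm long (x), 158 mm wide (y), 0.2 kg. Origin: centre of its underside; +x to the open front, z up. Floor 4 mm thick, flat below up to x = +79 mm. Side walls 4 mm thick, rim 49 mm high, level, running to the front end at x = +105 mm; back wall 51 mm high at x = -103 mm. Carried by a bridge handle over its rear half (see tray_grip).
- tray_grip (a point): Middle of the bar of the tray's bridge handle, (-69, 0, 96) mm in the tray's frame; axes as the tray's. The bar spans the tray (160 mm along y; black grip in its middle 100 mm), 14 mm thick and 24 mm deep, on uprights that lean back 25 degrees: its flat faces look along +/-(0.91, 0, 0.42), its depth runs along (-0.42, 0, 0.91). Free space of 30 mm or more below it.
- tray_lip (a point): Middle of the tray's front lip, (105, 0, 6) mm in the tray's frame; axes as the tray's. The last 26 mm of the floor rise at 10 degrees to the lip and keep the parts in: held level or up to about 15 degrees nose-down they stay, from about 25 to 35 degrees they slide out; sliding parts can hang up on one another and need more tilt.
- scrap_bin: Fixed grey sheet-steel bin, 240 mm deep (x), 250 mm wide (y), 250 mm high. Origin: centre of its footprint; front looks along its -x. Front upright to the sill, then sloping back at 65 degrees from horizontal. The opening in the slope is 112 mm up the slope, 206 mm wide, filled by the red flap. Floor 8 mm up, walls 4 mm. Lifting handles stick out 25 mm from its sides, 185 mm up.
- sill (a point): Middle of the top of the sill, a rounded steel edge of 4 mm radius: (-118, 0, 134) mm in the bin's frame; axes as the bin's.
- flap_hinge (a point): Middle of the flap's hinge line, which runs along the bin's y: (-69, 0, 236) mm in the bin's frame; axes as the bin's.
- flap (a joint): Angle of the red flap, rad: 0 shut in the sloping front, growing to at most 1.25 as its lower edge swings into the bin. 200 mm wide, 108 mm from hinge to lower edge, hung from its top edge. A spring shuts it: about 1.2 N at its lower edge to start it, about 3.3 N at 0.6 rad.
- pedal_a: Loose worn pedal, black, with orange reflectors: cage 72 x 58 x 24 mm with an axle stub to 58 mm along its +x; 0.12 kg. Origin: centre of the cage's underside. Starts flat in the tray, on the tray's left (+y), axle to the handle.
- pedal_b: Loose worn pedal, silver, same size and mass as the black one, on the tray's right (-y).
- freewheel: Loose worn freewheel, a toothed steel disc of 62 mm diameter (68 mm over the teeth), 11 mm thick with a 46 mm hub to 26 mm; 0.14 kg. Origin: centre of its underside. Starts flat in the front of the tray.
- mat_mid (a point): Middle of the top of the green rubber bench mat, 280 mm (x) by 220 mm (y), 3 mm thick, fixed; axes as the mat's, z up. The tray starts on it, its +x roughly along the mat's +x.
- bottle: Green drinking bottle, 70 mm diameter, 200 mm high, standing. Origin: centre of its underside.
- tumbler: Black tumbler, 74 mm diameter at the top, 165 mm high, standing. Origin: centre of its underside.
- wrench: Steel wrench lying on the bench, 200 mm long along its x. Origin: centre of its underside.
Mind the look-alikes: they are no part of the job. Leave any purple look-alike of the freewheel alone.

How it is judged:
On the way, in this order (a step that is already met when the one before it is completed fails the run):
1. the tray's lip is over the sill inside the bin and the tray holds the flap open, 0.3 rad or more (value of joint flap above 0.3 rad and contact force between tray and scrap_bin above 0.2 N and x of tray_lip in the frame of scrap_bin above -0.105 m), for 0.1 s.
2. both pedals and the freewheel are inside the bin, below the sill (x of pedal_a in the frame of scrap_bin between -0.116 and 0.116 m and y of pedal_a in the frame of scrap_bin between -0.122 and 0.122 m and z of pedal_a in the frame of scrap_bin between 0 and 0.125 m and x of pedal_b in the frame of scrap_bin between -0.116 and 0.116 m and y of pedal_b in the frame of scrap_bin between -0.122 and 0.122 m and z of pedal_b in the frame of scrap_bin between 0 and 0.125 m and x of freewheel in the frame of scrap_bin between -0.116 and 0.116 m and y of freewheel in the frame of scrap_bin between -0.122 and 0.122 m and z of freewheel in the frame of scrap_bin between 0 and 0.125 m), for 0.1 s.
At the end, for the whole second after the job is handed in: Both pedals and the freewheel lie still in the bin, below the sill; the flap is shut (under 0.06 rad); the tray stands still and level (0.06 rad) on the mat, underside within 4 mm of the mat's top, centre within 100 mm (mat's x) and 80 mm (mat's y) of its middle (all of step 2 and linear speed of each of pedal_a, pedal_b, freewheel, tray below 0.03 m/s and value of joint flap below 0.06 rad and angle between tray's own z axis and vertical below 0.06 rad and z of tray in the frame of mat_mid between -0.004 and 0.004 m and x of tray in the frame of mat_mid between -0.1 and 0.1 m and y of tray in the frame of mat_mid between -0.08 and 0.08 m); the robot touches nothing.
It fails at once if a worn part is dropped outside the tray and the bin ((height (world z) of pedal_a below 0.1 m and distance between pedal_a and tray above 0.16 m and horizontal distance between pedal_a and scrap_bin above 0.165 m) or (height (world z) of pedal_b below 0.1 m and distance between pedal_b and tray above 0.16 m and horizontal distance between pedal_b and scrap_bin above 0.165 m) or (height (world z) of freewheel below 0.1 m and distance between freewheel and tray above 0.16 m and horizontal distance between freewheel and scrap_bin above 0.165 m)).
It fails at once if the hand pushes on the bin or its flap (more than 2 N) (contact force between any of the fingers, the arm and scrap_bin above 2 N).
It fails at once if the tray rams the bin (more than 40 N) (contact force between tray and scrap_bin above 40 N).
It fails at once if the bottle, the tumbler or the wrench is moved more than 25 mm, or the bottle or tumbler is knocked over (distance of any of bottle, tumbler, wrench from where it was at the start of the episode above 0.025 m or angle between any of bottle, tumbler's own z axis and vertical above 0.4 rad).
It also fails if it takes over 58 s, if anything falls off the work surface, if the arm or the gripper's body presses on something with over 40 N, if the wrist force passes 120 N, or if a joint passes its speed limit or range.

### The arm

A 6-joint arm with a two-finger parallel gripper is mounted at the origin on the work surface. World frame = base frame: x ahead of the robot, y to its left, z up, the work surface at z = 0. Lengths are in m, angles in rad, forces in N, time in s.
With the tool pointing down it reaches from about 0.325 to 1 m from the base axis. Payload 5.1 kg.
Tool frame: the origin (TCP) lies midway between the tips of the shut fingers; the grasp point (between the pads) lies 19 mm behind it; z points along the fingers, y is the direction in which the jaws open and shut (so a half turn about z gives the same grasp; the last joint's range is limited). The gripper opens to 85 mm and grips with 20 to 120 N. Pads are 22 mm wide; open, the fingers measure 114 mm over their backs; the gripper's body (76 mm by 85 mm) begins 54 mm behind the grasp point. The pads swing forward as they close: fully open they stand 13 mm farther back than shut.
Start: joints at [-1.362, 0.124, 1.65, -0, 1.367, -0.083], TCP at [0.187, -0.623, 0.231] pointing down, gripper open.
Joint ranges: [-2.61, 2.61], [-1.02, 2.33], [0.03, 2.71], [-1.35, 4.49], [0.32, 2.68], [-2.91, 2.91]. Speed limits (rad/s): [2.57, 2.57, 3.14, 3.14, 3.14, 3.14].

### API

Orientations are given as a rotation vector (axis times angle).
In Python, from cell import manip, vision gives the robot as it stands. Calls block until the motion is done:
- manip.move_ptp(position, orientation): joint-space move of the TCP to a pose.
- manip.move_straight(position, rot=None, rate=0.15, stop_force=None): straight line of the TCP; rot=None keeps the orientation; rate is the mean speed in m/s. With stop_force (N) it stops when the force on the tool has changed by that much, and returns True; else False.
- manip.goto_joints(angles): joint-space move.
- manip.open_jaws() and manip.clamp(force=None): open the fingers fully, or close them until they stop; force is the grip in N (None keeps the last).
- manip.dwell(seconds).
- manip.solve_ik(position, orientation): joint angles nearest the present ones, or None.
- vision.read_camera(name): name is "scene" or "side" or "wrist"; returns a dict with "img" (480x640x3 uint8, blue, green, red), "fx", "fy", "cx", "cy" (pixels), "D" ([k1, k2, p1, p2, k3] as OpenCV has them; the pictures are not rectified), "eye" and "attitude" of the camera in the world; the wrist camera has in their place "T_tool_cam" (4x4, takes a point from camera to tool coordinates, whose origin is the TCP and whose axes are the flange's). Camera axes: x right, y down, z forward; pixel columns grow to the right and rows downward; lengths in m; the calibration is good to about 2 mm. A picture is of the moment at which its call begins: read the wrist's pose just before it. There is no depth.
A pose or a line that the arm cannot do raises manip.PlanningError and nothing moves.
- manip.job_done(): hands the job in, once; it reports no verdict.
Trained networks look in a picture, given as the dict that the camera call returned (one of the last four; its "shot" number tells which), for a name from the list of things; names that differ only in an ending like _2 or _b are one class to them, and where a whole thing is asked for, a point or a joint stands for the part that bears it (a point fixed in the world has none). Each returns a list of dicts, best first, with "score" (0 to 1); they miss things now and then, are a little off and sometimes report something else, mostly with a low value. They report only what shows in the picture. A call takes as long as a camera call. They do not tell look-alikes from the thing itself.
- vision.boxes_of(query, picture): "position" ([column, row] in pixels, amid what is visible of it).
- vision.trace(query, picture): "region" (480x640 bool, what is visible of it) and "position" ([column, row] in pixels, amid what is visible of it).
Readings, each from a call of its own:
- manip.current_clock(): time.
- manip.current_joint_positions(): joint angles.
- manip.current_dq(): joint speeds.
- manip.current_joint_torque(): joint torques, N m.
- manip.current_ee_pos(): TCP position.
- manip.current_ee_rot(): TCP orientation.
- manip.current_ft_force(): force on the tool from outside, world axes, zero at the start.
- manip.current_moment(): the same for the moment, N m.
- manip.current_grip_width(): finger opening in m.
Only numpy, scipy, OpenCV 4.12 (cv2) and the standard library are available. Lean on these libraries where they do the work, as an engineer would, in place of code of your own. Each camera call takes 0.05 s, during which the arm holds its last target.

## Working session

There is one attempt and no reset: what is moved stays moved. The work goes in short steps, each a Python script; the robot and the scene stay as the last script left them, time stands still between calls to the robot, and variables do not carry over. Pictures are saved under pics/ and viewed, and the job is handed in when it is done.

```bash
ls; mkdir -p pics; python3 - <<'E'
from cell import manip, vision
import cv2
for n in ["scene","side","wrist"]:
    p=vision.read_camera(n); cv2.imwrite(f"pics/{n}0.png",p["img"])
    print(n,p["fx"],p["fy"],p["cx"],p["cy"],p["D"],p.get("eye"),p.get("attitude"),p.get("T_tool_cam"))
    for q in ["tray","scrap_bin","tray_grip","freewheel","pedal_a","flap","bottle","tumbler","wrench"]:
        print(q,[(d["position"],round(d["score"],2)) for d in vision.boxes_of(q,p)])
print(manip.current_clock(),manip.current_ee_rot())
E
```

```text
pics
scene 485.3574074886834 485.3574074886834 322.74966797304666 237.43672978201622 [0.01130448 0.         0.         0.         0.        ] [0.82755423 0.62489897 1.06892335] [-0.56873059 -2.836841    0.8683316 ] None
tray [([381.2, 324.1], 0.66)]
scrap_bin [([238.8, 159.2], 0.93)]
tray_grip [([377.4, 320.7], 0.74)]
freewheel [([398.4, 428.1], 0.88), ([368.9, 339.8], 0.74)]
pedal_a [([400.9, 333.7], 0.64), ([391.3, 303.7], 0.59)]
flap [([277.5, 136.4], 0.63), ([240.4, 159.9], 0.47), ([353.2, 237.6], 0.38)]
bottle []
tumbler [([297.7, 236.6], 0.83), ([371.5, 340.2], 0.29)]
wrench [([355.4, 237.8], 0.63), ([380.5, 323.1], 0.61)]
side 522.1113124305773 522.1113124305773 329.9561510884032 239.87116870639693 [0.00979529 0.         0.         0.         0.        ] [-0.12056896  0.76774236  0.81998846] [-0.95969197  2.30459636 -1.20008402] None
tray [([305.1, 330.8], 0.69)]
scrap_bin [([403.6, 175.6], 0.81)]
tray_grip [([302.2, 329.7], 0.95)]
freewheel [([279.8, 324.1], 0.68), ([197.3, 374.5], 0.56)]
pedal_a [([326.2, 333.7], 0.96), ([303.2, 350.3], 0.66), ([424.1, 175.2], 0.39)]
flap [([425.2, 174.1], 0.61)]
bottle [([311.3, 220.4], 0.84)]
tumbler [([344.4, 231.7], 0.95), ([305.3, 332.8], 0.29)]
wrench [([403.5, 179.7], 0.7)]
wrist 373.42274093018426 373.42274093018426 320.79292122897044 240.05262183935386 [-0.08059443  0.          0.          0.          0.        ] None None [[-1.01077085e-03 -9.45311684e-01 -3.26166827e-01  8.29621001e-02]
 [ 9.99999274e-01 -7.41378791e-04 -9.50237897e-04  1.11042848e-03]
 [ 6.56457818e-04 -3.26167551e-01  9.45311746e-01 -1.42355654e-01]
 [ 0.00000000e+00  0.00000000e+00  0.00000000e+00  1.00000000e+00]]
tray []
scrap_bin []
tray_grip []
freewheel []
pedal_a []
flap []
bottle []
tumbler []
wrench []
1.5 [-3.10820020e+00 -4.56776705e-01  6.96211675e-05]
```

View pics/scene0.png

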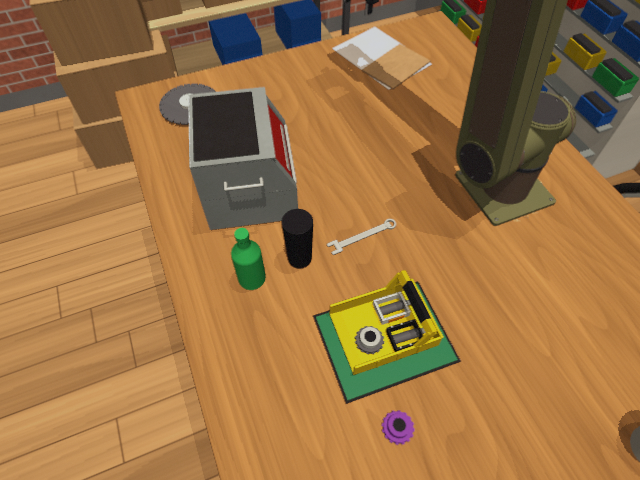

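View pics/side0.png

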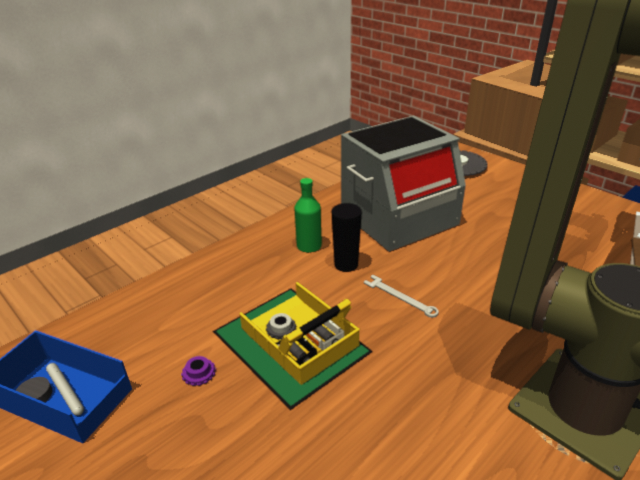

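View pics/wrist0.png

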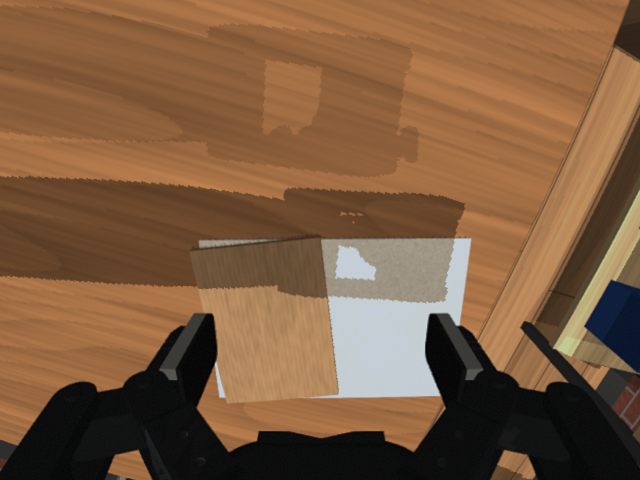

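Candidates: the tray is the yellow one on the mat, scene (385,325) / side (303,332). The blue box at side (65,385) is not it. The grey freewheel is in the tray at scene (370,340); the purple one at scene (398,428) is the look-alike. There is one bin, at scene (240,160). I'll check this in close crops.

```bash
python3 - <<'E'
import cv2
for n,b,(x0,y0,x1,y1) in [("scene","tray",(305,260,465,410)),("scene","bin",(180,80,310,240)),("side","tray",(205,275,380,410)),("side","bin",(335,110,470,250))]:
    im=cv2.imread(f"pics/{n}0.png")[y0:y1,x0:x1]
    s=min(800/(x1-x0),600/(y1-y0)); s=int(s)
    im=cv2.resize(im,None,fx=s,fy=s,interpolation=cv2.INTER_CUBIC)
    for x in range((x0+9)//10*10,x1,10):
        cv2.line(im,((x-x0)*s,0),((x-x0)*s,6 if x%50 else 14),(255,255,255),1)
        if x%20==0: cv2.putText(im,str(x),((x-x0)*s,24),0,.4,(255,255,255),1)
    for y in range((y0+9)//10*10,y1,10):
        cv2.line(im,(0,(y-y0)*s),(6,(y-y0)*s),(255,255,255),1)
        if y%20==0: cv2.putText(im,str(y),(8,(y-y0)*s+4),0,.4,(255,255,255),1)
    cv2.imwrite(f"pics/{n}_{b}.png",im); print(im.shape)
E
```

```text
(600, 640, 3)
(480, 390, 3)
(540, 700, 3)
(560, 540, 3)
```

View pics/scene_tray.png

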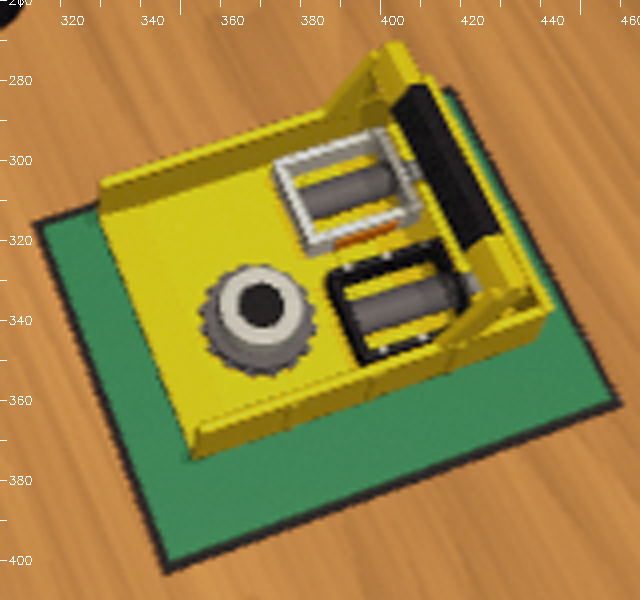

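View pics/scene_bin.png

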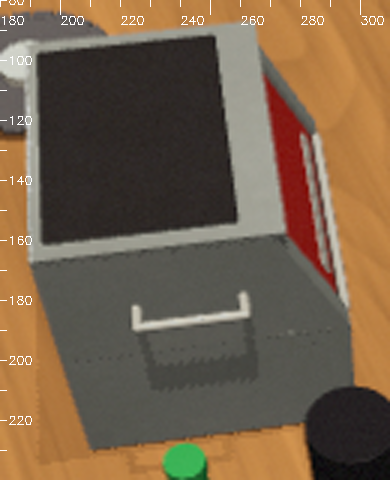

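View pics/side_tray.png

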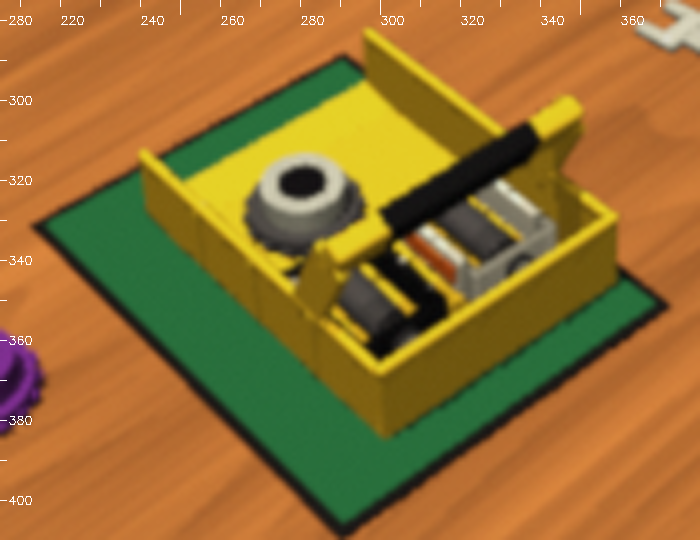

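View pics/side_bin.png

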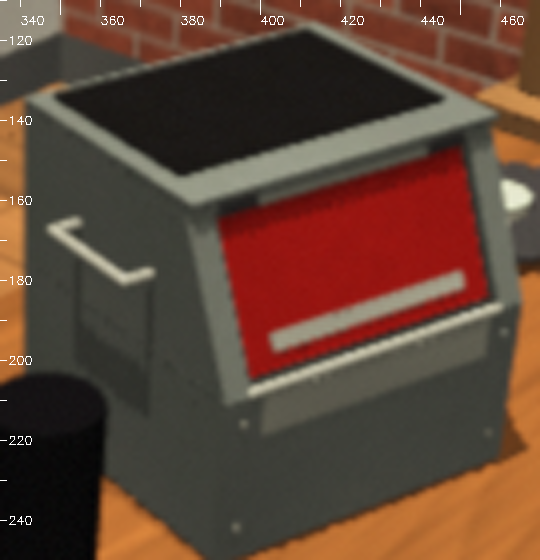

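```bash
cat > h.py <<'E'
import numpy as np, cv2
from scipy.spatial.transform import Rotation as R
from scipy.optimize import least_squares
K=lambda f,cx,cy:np.array([[f,0,cx],[0,f,cy],[0,0,1.]])
CAM={"scene":(K(485.3574,322.7497,237.4367),np.array([.01130448,0,0,0,0]),np.array([0.82755423,0.62489897,1.06892335]),R.from_rotvec([-0.56873059,-2.836841,0.8683316])),
"side":(K(522.1113,329.9562,239.8712),np.array([.00979529,0,0,0,0]),np.array([-0.12056896,0.76774236,0.81998846]),R.from_rotvec([-0.95969197,2.30459636,-1.20008402]))}
def proj(n,P):
    k,d,e,r=CAM[n]; P=np.atleast_2d(P)
    q=r.inv().apply(P-e); return cv2.projectPoints(q,np.zeros(3),np.zeros(3),k,d)[0][:,0]
def T(x,y,yaw,z=0):
    m=np.eye(4); m[:3,:3]=R.from_euler('z',yaw).as_matrix(); m[:3,3]=x,y,z; return m
def tf(m,P): P=np.atleast_2d(np.asarray(P,float)); return P@m[:3,:3].T+m[:3,3]
def fit(obs,z,x0,ex=None):
    def res(p):
        out=[]
        for n,L in obs.items():
            Q=np.array([a for a,_ in L],float)
            out.append((proj(n,tf(T(*p[:3],z),Q))-np.array([b for _,b in L])).ravel())
        return np.concatenate(out)
    best=min((least_squares(res,[x0[0],x0[1],t],loss='soft_l1') for t in np.arange(-3,3.2,1)),key=lambda s:s.cost)
    r=res(best.x).reshape(-1,2)
    return best.x,r
E
python3 - <<'E'
from h import *
np.set_printoptions(precision=4,suppress=True)
h=.003
mat={"scene":[((.14,.11,0),(346.25,403.5)),((.14,-.11,0),(313.75,315.75)),((-.14,.11,0),(460.5,361))],
"side":[((.14,.11,0),(213.25,332)),((-.14,.11,0),(290.5,409.25)),((-.14,-.11,0),(372,351.25)),((.14,-.11,0),(291.25,288.75))]}
x,r=fit(mat,.003,(.5,.3)); print("mat",x,np.degrees(x[2])); print(r.round(1).tolist())
tr={"side":[((.105,.079,.049),(240.75,312.5)),((.105,-.079,.049),(297,282.25)),((-.105,-.079,.051),(359.25,328.75)),((-.105,.079,.051),(300.25,368)),((-.105,.079,0),(301.75,384.25))],
"scene":[((.105,.079,.049),(354.25,368.25)),((.105,-.079,.049),(330.5,305.5)),((-.105,.079,.051),(443,337))]}
x,r=fit(tr,.003,(.5,.3)); print("tray",x,np.degrees(x[2])); print(r.round(1).tolist())
b={"side":[((.12,.125,.25),(342,134.25)),((-.066,.125,.25),(382.5,161.25)),((-.066,-.125,.25),(459.25,138.75)),((.12,-.125,.25),(414.5,115.5)),((-.12,.125,0),(387.5,250)),((-.12,.125,.13),(391.25,211.25)),((-.12,-.125,.13),(465,186.25)),((-.12,-.125,0),(459.25,224.5))],
"scene":[((.12,.125,.25),(191,167.3)),((-.066,.125,.25),(275.7,158.3)),((-.066,-.125,.25),(266,87.3)),((.12,-.125,.25),(189.3,94)),((.12,.125,0),(211.7,230)),((-.12,.125,0),(297.3,221.7)),((-.12,.125,.13),(296.3,181.7))]}
x,r=fit(b,0,(.8,-.2)); print("bin",x,np.degrees(x[2])); print(r.round(1).tolist())
# tumbler, bottle, wrench: ground rays
for n,nm,uv in [("scene","tumblerbase",(300,264)),("scene","bottlebase",(251,285)),("scene","wr1",(333,247)),("scene","wr2",(391,225)),("side","tumb",(346,267)),("side","bott",(309,247))]:
    k,d,e,rr=CAM[n]; v=cv2.undistortPoints(np.array([[uv]],float),k,d)[0,0]; w=rr.apply([*v,1]); print(nm,n,(e-w*e[2]/w[2]).round(3))
E
```

```text
mat [ 0.5173  0.2758 -0.0503] -2.8802960617887354
[[0.2, -0.2], [-0.9, -0.9], [1.1, -0.4], [-1.5, -0.9], [-0.4, 1.0], [0.9, 0.0], [-0.6, -1.0]]
tray [ 0.5122  0.2552 -0.0549] -3.144026399180984
[[-1.7, 0.1], [-0.4, -0.9], [0.3, -0.3], [-0.5, -0.2], [-0.8, 1.3], [1.2, -1.1], [-0.5, -1.3], [0.3, -1.0]]
bin [ 0.6632 -0.2689  6.041 ] 346.1253818921792
[[-0.9, 0.0], [-1.7, -1.1], [-0.9, -0.8], [0.0, 0.2], [1.0, 3.5], [-0.1, 0.4], [1.2, -0.0], [0.8, 1.9], [-0.5, -0.5], [-2.8, -0.6], [-2.7, -0.4], [0.7, -0.1], [-0.6, 0.3], [2.7, -2.3], [1.9, 7.0]]
tumblerbase scene [0.628 0.013 0.   ]
bottlebase scene [0.763 0.023 0.   ]
wr1 scene [ 0.529 -0.002  0.   ]
wr2 scene [ 0.356 -0.007  0.   ]
tumb side [0.616 0.002 0.   ]
bott side [0.749 0.009 0.   ]
```

```bash
python3 - <<'E'
from h import *
np.set_printoptions(precision=4,suppress=True)
b={"side":[((.12,.125,.25),(342,134.25)),((-.066,.125,.25),(382.5,161.25)),((-.066,-.125,.25),(459.25,138.75)),((.12,-.125,.25),(414.5,115.5)),((-.12,-.125,0),(459.25,224.5)),((-.118,.103,.134),(397,208)),((-.118,-.103,.134),(460,186.75))],
"scene":[((.12,.125,.25),(191,167.3)),((-.066,.125,.25),(275.7,158.3)),((-.066,-.125,.25),(266,87.3)),((.12,-.125,.25),(189.3,94)),((.12,.125,0),(211.7,230))]}
x,r=fit(b,0,(.8,-.2)); print("bin",x,np.degrees(x[2])-360); print(r.round(1).tolist())
for n in ["side","scene"]:
    im=cv2.imread(f"pics/{n}0.png")
    def line(A,B,m,c):
        a,bb=proj(n,tf(m,[A,B])); s=3
        cv2.line(im,*[tuple(int(round(v*8)) for v in p) for p in (a,bb)],c,1,cv2.LINE_AA,3)
    m=T(*x)
    for y in (.125,-.125):
        P=[(-.12,y,0),(-.12,y,.134),(-.066,y,.25),(.12,y,.25),(.12,y,0)]
        for i in range(4): line(P[i],P[i+1],m,(255,255,0))
    for q in [(-.118,.134),(-.069,.236),(-.066,.25),(.12,.25),(-.12,0)]: line((q[0],-.103,q[1]),(q[0],.103,q[1]),m,(0,255,255))
    t=T(.5122,.2552,-.0549,.003)
    for y in (.079,-.079): line((-.105,y,.05),(.105,y,.049),t,(255,0,255)); 
    line((-.069,-.08,.096),(-.069,.08,.096),t,(255,0,255))
    mm=T(.5173,.2758,-.0503,.003)
    C=[(.14,.11,0),(.14,-.11,0),(-.14,-.11,0),(-.14,.11,0)]
    for i in range(4): line(C[i],C[(i+1)%4],mm,(255,255,255))
    c=im[100:420,170:490]; cv2.imwrite(f"pics/{n}_ov.png",cv2.resize(c,(600,600),interpolation=2) if n=="side" else cv2.resize(im[70:420,170:470],None,fx=1.7,fy=1.7,interpolation=2))
E
```

```text
bin [ 0.6615 -0.2677 -0.2408] -373.797407299848
[[-0.8, 0.4], [-1.4, -0.7], [-0.7, -0.5], [0.2, 0.5], [1.0, 2.3], [1.1, 0.0], [0.1, 0.3], [0.5, -0.4], [-1.9, -0.5], [-1.9, -0.3], [1.5, 0.1], [0.2, 0.5]]
```

View pics/side_ov.png

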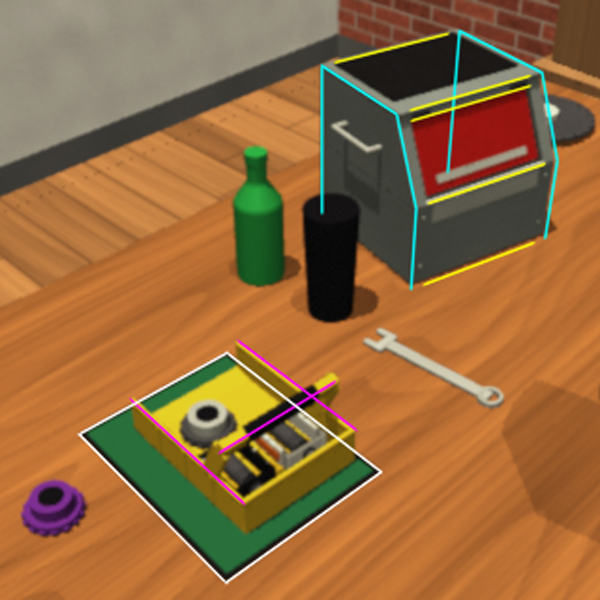

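View pics/scene_ov.png

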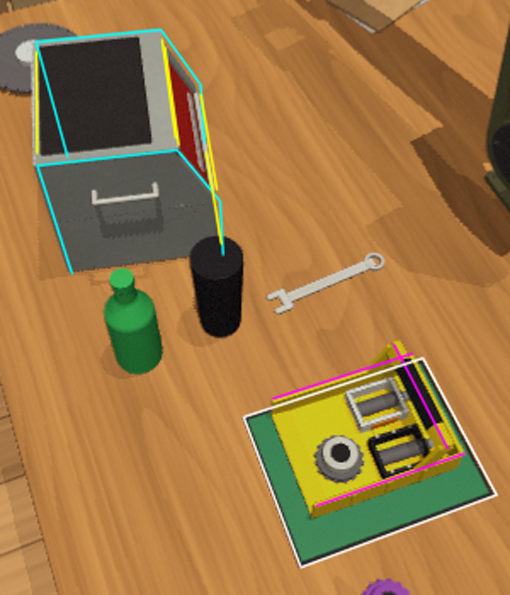

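```bash
cat >> h.py <<'E'
BIN=T(0.6615,-0.2677,-0.2408); TRAY0=T(.5122,.2552,-.0549,.003); MAT=T(.5173,.2758,-.0503,.003)
SGN=1
def tcp(Tt,back=0.0):
    """TCP pose for gripping the bar of a tray at pose Tt; back = retreat along fingers"""
    z=np.array([.4226,0,-.9063]); y=SGN*np.array([.9063,0,.4226]); x=np.cross(y,z)
    Rt=Tt[:3,:3]@np.stack([x,y,z],1)
    p=tf(Tt,[-.069,0,.096])[0]+Rt[:,2]*(.019-back)
    return p.tolist(),R.from_matrix(Rt).as_rotvec().tolist()
def binpose(d,th,c=.005,lift=0.,y=0.):
    """tray pose with lip d beyond the sill, th rad nose down, c clearance"""
    n=np.array([np.sin(th),np.cos(th)]); f=np.array([np.cos(th),-np.sin(th)])
    o=np.array([-.118,.130+lift])+(.004+c)*n-(.105-d)*f
    m=np.eye(4); m[:3,:3]=R.from_euler('y',th).as_matrix(); m[:3,3]=o[0],y,o[1]
    return BIN@m
E
python3 - <<'E'
import h; from h import *
from cell import manip
L0=TRAY0.copy(); L0[2,3]=.23
W={"grasp":tcp(TRAY0)}
for s in (1,-1):
    h.SGN=s
    print(s)
    for n,a in [("pre",tcp(TRAY0,.10)),("grasp",tcp(TRAY0)),("lift",tcp(L0))]+[(f"{d},{t},{l}",tcp(binpose(d/1e3,np.radians(t),lift=l/1e3))) for d,t,l in [(-40,0,80),(-40,0,8),(-40,10,8),(10,0,8),(55,0,5),(60,20,0),(65,35,0),(65,45,0),(65,55,0),(-40,45,0),(-40,20,60)]]:
        q=manip.solve_ik(*a); print(n,np.round(a[0],3),None if q is None else np.round(q,2))
E
```

```text
1
pre [0.409 0.261 0.172] [ 0.6  -0.42  2.28 -0.32  0.95  0.8 ]
grasp [0.451 0.259 0.082] [ 0.54 -0.2   2.28 -0.37  0.73  0.83]
lift [0.451 0.259 0.309] [ 0.54 -0.42  2.05 -0.26  1.16  0.66]
-40,0,80 [ 0.347 -0.19   0.298] [-0.8  -0.83  2.3   0.23  1.3  -0.58]
-40,0,8 [ 0.347 -0.19   0.226] [-0.8  -0.83  2.42  0.24  1.18 -0.61]
-40,10,8 [ 0.365 -0.195  0.26 ] [-0.7  -0.64  2.24  0.12  1.31 -0.47]
10,0,8 [ 0.395 -0.202  0.226] [-0.72 -0.66  2.33  0.22  1.09 -0.54]
55,0,5 [ 0.439 -0.213  0.223] [-0.66 -0.52  2.26  0.2   1.01 -0.49]
60,20,0 [ 0.479 -0.223  0.249] [-0.55 -0.21  1.95  0.03  1.32 -0.32]
65,35,0 [ 0.515 -0.232  0.26 ] [-0.5   0.03  1.71 -0.04  1.57 -0.25]
65,45,0 [ 0.538 -0.237  0.263] [-0.47  0.18  1.56 -0.08  1.74 -0.23]
65,55,0 [ 0.56  -0.243  0.263] [-0.45  0.34  1.41 -0.11  1.91 -0.22]
-40,45,0 [ 0.466 -0.22   0.338] [-0.5  -0.01  1.64 -0.09  1.85 -0.27]
-40,20,60 [ 0.388 -0.201  0.343] [-0.62 -0.47  1.99  0.03  1.54 -0.38]
-1
pre [0.409 0.261 0.172] [ 0.6  -0.42  2.28 -0.32  0.95 -2.34]
grasp [0.451 0.259 0.082] [ 0.54 -0.2   2.28 -0.37  0.73 -2.31]
lift [0.451 0.259 0.309] [ 0.54 -0.42  2.05 -0.26  1.16 -2.48]
-40,0,80 [ 0.347 -0.19   0.298] [-0.8  -0.83  2.3   0.23  1.3   2.57]
-40,0,8 [ 0.347 -0.19   0.226] [-0.8  -0.83  2.42  0.24  1.18  2.54]
-40,10,8 [ 0.365 -0.195  0.26 ] [-0.7  -0.64  2.24  0.12  1.31  2.67]
10,0,8 [ 0.395 -0.202  0.226] [-0.72 -0.66  2.33  0.22  1.09  2.6 ]
55,0,5 [ 0.439 -0.213  0.223] [-0.66 -0.52  2.26  0.2   1.01  2.65]
60,20,0 [ 0.479 -0.223  0.249] [-0.55 -0.21  1.95  0.03  1.32  2.83]
65,35,0 [ 0.515 -0.232  0.26 ] [-0.5   0.03  1.71 -0.04  1.57  2.89]
65,45,0 [ 0.538 -0.237  0.263] None
65,55,0 [ 0.56  -0.243  0.263] None
-40,45,0 [ 0.466 -0.22   0.338] [-0.5  -0.01  1.64 -0.09  1.85  2.87]
-40,20,60 [ 0.388 -0.201  0.343] [-0.62 -0.47  1.99  0.03  1.54  2.76]
```

```bash
python3 - <<'E'
from h import *
from cell import manip, vision
manip.goto_joints([-1.36,-.47,1.99,0,1.5,-.1])
manip.goto_joints([0.6,-.5,2.1,-.3,1.1,.7])
manip.move_ptp(*tcp(TRAY0,.10))
p0,r0=manip.current_ee_pos(),manip.current_ee_rot()
p=vision.read_camera("wrist"); s=vision.read_camera("side")
k=np.array([[p["fx"],0,p["cx"]],[0,p["fy"],p["cy"]],[0,0,1]])
M=np.eye(4);M[:3,:3]=R.from_rotvec(r0).as_matrix();M[:3,3]=p0
C=np.linalg.inv(M@p["T_tool_cam"])
Q=np.array([(-.069,.08,.096),(-.069,-.08,.096),(.105,.079,.049),(.105,-.079,.049),(-.105,.079,.051),(-.105,-.079,.051)])
uv=cv2.projectPoints(tf(C,tf(TRAY0,Q)),np.zeros(3),np.zeros(3),k,p["D"])[0][:,0]
im=p["img"].copy()
for a,b in [(0,1),(2,4),(3,5),(4,5)]: cv2.line(im,tuple(map(int,uv[a])),tuple(map(int,uv[b])),(255,0,255),1)
cv2.imwrite("pics/w1.png",im); cv2.imwrite("pics/s1.png",s["img"])
print(manip.current_clock(),p0,tcp(TRAY0,.1)[0])
E
```

```text
5.825 [0.41023103 0.26123172 0.17409041] [0.40912492996039396, 0.260864513455745, 0.1724103]
```

View pics/w1.png

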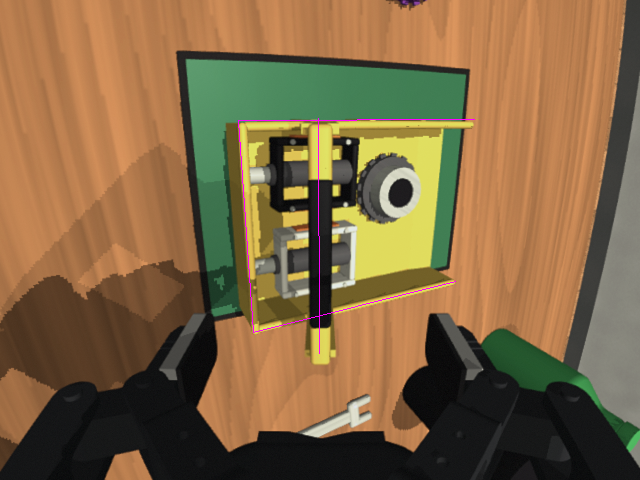

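View pics/s1.png

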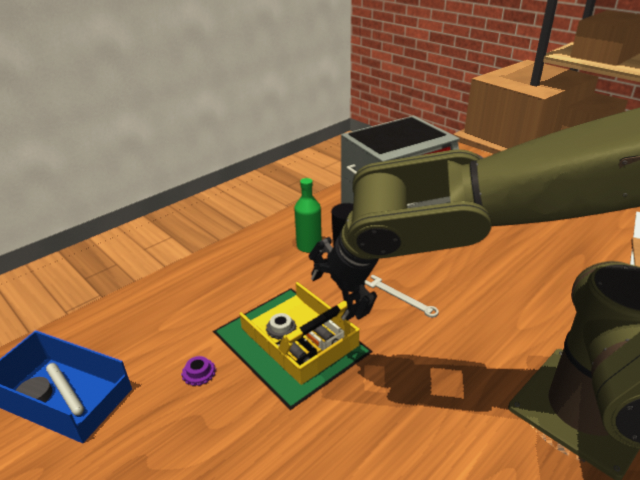

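The wrist picture shows the yellow tray with the bar at column 320, rows 122–360. The projected model lies on it within about 3 px, so I'll grasp.

```bash
python3 - <<'E'
from h import *
from cell import manip, vision
print(manip.move_straight(*tcp(TRAY0),rate=.12,stop_force=15))
print(manip.current_ee_pos(),tcp(TRAY0)[0],manip.current_ft_force())
manip.clamp(110); print(manip.current_grip_width())
p,r=tcp(TRAY0); p[2]+=.03
manip.move_straight(p,r,rate=.06)
print(manip.current_grip_width(),manip.current_ft_force(),manip.current_moment(),manip.current_clock(),manip.current_ee_pos(),p)
p=vision.read_camera("wrist"); cv2.imwrite("pics/w2.png",p["img"]); cv2.imwrite("pics/s2.png",vision.read_camera("side")["img"][200:430,180:480])
E
```

```text
False
[0.45175256 0.25888933 0.08266155] [0.45132125992334826, 0.25854560473449584, 0.0817803] [ 0.00559513 -1.05184833  0.88761668]
0.012324948939647567
0.012616393600605246 [ 0.21491633  0.14493092 -7.19068226] [0.02628635 0.93261373 0.0367487 ] 8.1167 [0.45103614 0.25839198 0.11161364] [0.45132125992334826, 0.25854560473449584, 0.1117803]
```

View pics/w2.png

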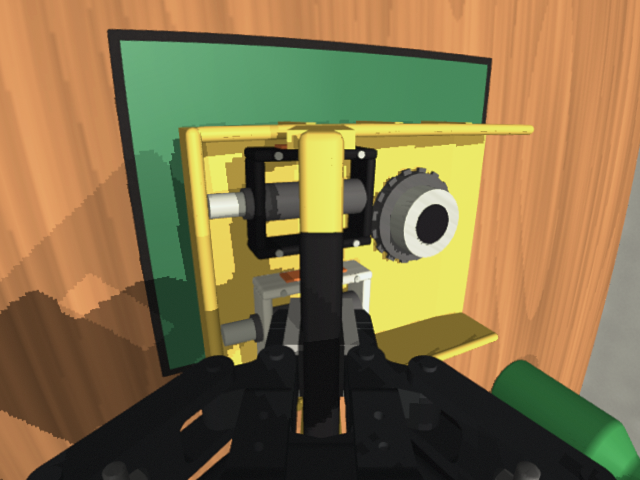

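View pics/s2.png

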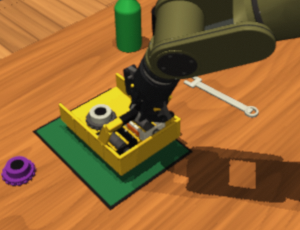

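```bash
python3 - <<'E'
from h import *
from cell import manip, vision
L0=TRAY0.copy(); L0[2,3]=.235
manip.move_straight(*tcp(L0),rate=.15)
manip.move_straight(*tcp(binpose(-.045,np.radians(3),lift=.085)),rate=.2)
manip.dwell(.3)
p0,r0=manip.current_ee_pos(),manip.current_ee_rot()
M=np.eye(4);M[:3,:3]=R.from_rotvec(r0).as_matrix();M[:3,3]=p0
z=np.array([.4226,0,-.9063]); y=np.array([.9063,0,.4226]); X=np.eye(4); X[:3,:3]=np.stack([np.cross(y,z),y,z],1); X[:3,3]=np.array([-.069,0,.096])+.019*z
Tt=M@np.linalg.inv(X)
print("tray in bin",(np.linalg.inv(BIN)@Tt).round(4).tolist())
p=vision.read_camera("wrist")
k=np.array([[p["fx"],0,p["cx"]],[0,p["fy"],p["cy"]],[0,0,1]])
C=np.linalg.inv(M@p["T_tool_cam"])
im=p["img"].copy()
def dr(im,f):
    Q=np.array([(-.069,.08,.096),(-.069,-.08,.096),(.105,.079,.049),(.105,-.079,.049),(-.105,.079,.051),(-.105,-.079,.051),(.105,.079,.006),(.105,-.079,.006)])
    uv=f(tf(Tt,Q))
    for a,b in [(0,1),(2,4),(3,5),(4,5),(6,7),(2,6)]: cv2.line(im,tuple(map(int,uv[a])),tuple(map(int,uv[b])),(255,0,255),1)
dr(im,lambda P:cv2.projectPoints(tf(C,P),np.zeros(3),np.zeros(3),k,p["D"])[0][:,0])
cv2.imwrite("pics/w3.png",im)
for n in ["side","scene"]:
    im=vision.read_camera(n)["img"].copy(); dr(im,lambda P:proj(n,P)); 
    im=im[60:320,220:520] if n=="side" else im[60:320,180:480]
    cv2.imwrite(f"pics/{n}3.png",cv2.resize(im,None,fx=2,fy=2))
print(manip.current_clock(),manip.current_ft_force(),manip.current_moment())
E
```

```text
tray in bin [[0.9986, -0.0005, 0.0523, -0.2673], [0.0005, 1.0, 0.0001, 0.0002], [-0.0523, -0.0001, 0.9986, 0.2319], [0.0, 0.0, 0.0, 1.0]]
12.625 [ 0.14505968  0.56511536 -6.92725468] [0.22248533 0.81256779 0.07868858]
```

View pics/w3.png

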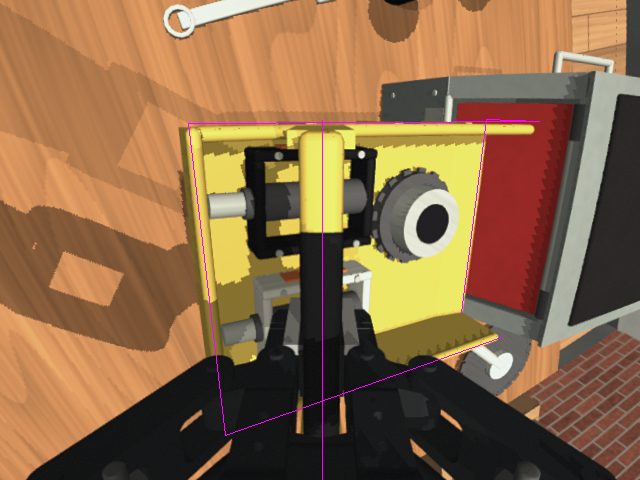

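View pics/side3.png

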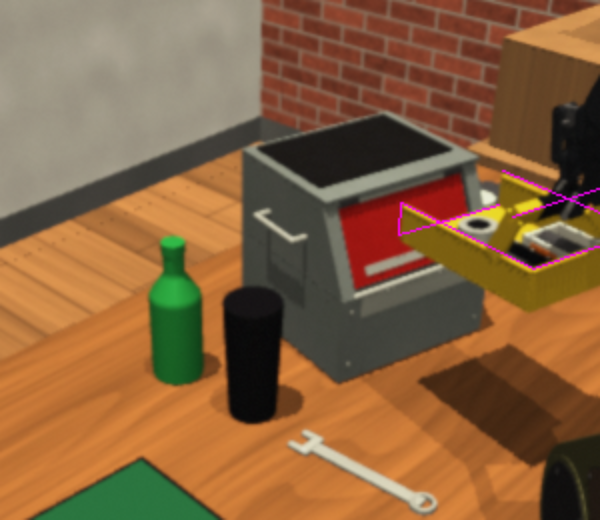

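View pics/scene3.png

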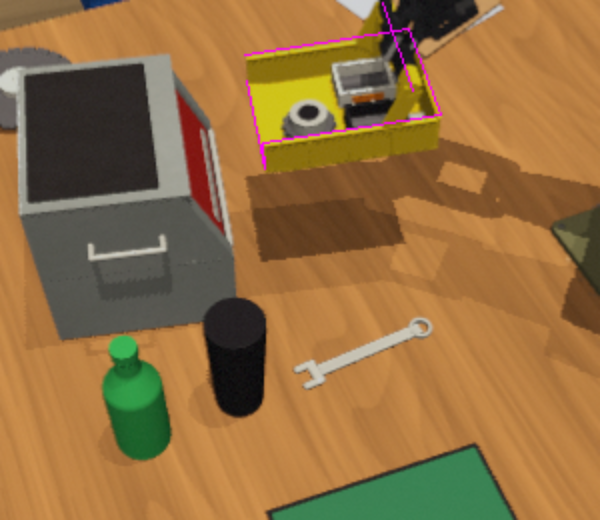

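The overlay agrees with the pictures within about 2 px: bin flap at side3 (405,225), tray front at (400,220), all three parts in the tray. Next I'll lower it and push in.

```bash
python3 - <<'E'
from h import *
from cell import manip, vision
manip.move_straight(*tcp(binpose(-.045,np.radians(3),lift=.010)),rate=.12)
f0=np.array(manip.current_ft_force())
for d in (-.01,.02,.055):
    s=manip.move_straight(*tcp(binpose(d,np.radians(3),lift=.010)),rate=.08,stop_force=12)
    print(d,s,(np.array(manip.current_ft_force())-f0).round(2))
    if s: break
for n in ["side","scene"]:
    im=vision.read_camera(n)["img"]
    im=im[60:320,280:580] if n=="side" else im[60:320,160:460]
    cv2.imwrite(f"pics/{n}4.png",cv2.resize(im,None,fx=2,fy=2))
print(manip.current_clock(),manip.current_ee_pos())
E
```

```text
-0.01 False [ 0.52  0.92 -0.8 ]
0.02 False [-0.84  0.29 -0.15]
0.055 False [-6.28  0.35  0.45]
15.2 [ 0.44252965 -0.21400992  0.23252101]
```

View pics/side4.png

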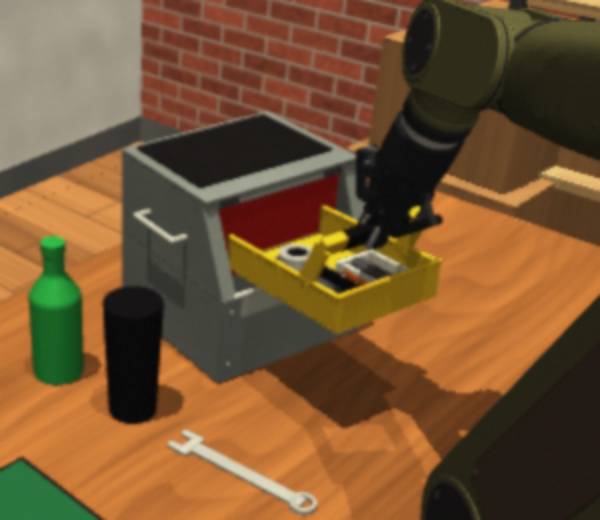

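View pics/scene4.png

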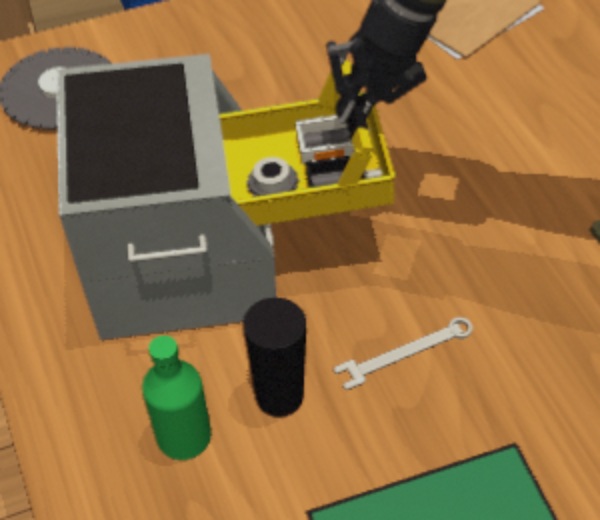

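```bash
python3 - <<'E'
from h import *
from cell import manip, vision
for d,t,l in [(.06,12,.008),(.065,22,.006),(.067,30,.005),(.068,37,.004)]:
    s=manip.move_straight(*tcp(binpose(d,np.radians(t),lift=l)),rate=.09,stop_force=18)
    print(t,s,np.round(manip.current_ft_force(),2))
    if s: break
manip.dwell(.4); print(np.round(manip.current_ft_force(),2))
for n in ["side","scene"]:
    im=vision.read_camera(n)["img"]
    im=im[60:320,280:580] if n=="side" else im[60:320,160:460]
    cv2.imwrite(f"pics/{n}5.png",cv2.resize(im,None,fx=2,fy=2))
cv2.imwrite("pics/w5.png",vision.read_camera("wrist")["img"])
print(manip.current_clock(),manip.current_ee_pos())
E
```

```text
12 False [-6.25  2.09 -5.35]
22 False [-4.48 -0.86 -8.87]
30 False [-4.76 -0.01 -7.86]
37 False [-3.35  0.69 -5.11]
[-4.32  1.43 -3.56]
17.3083 [ 0.52223458 -0.23365728  0.26361622]
```

View pics/side5.png

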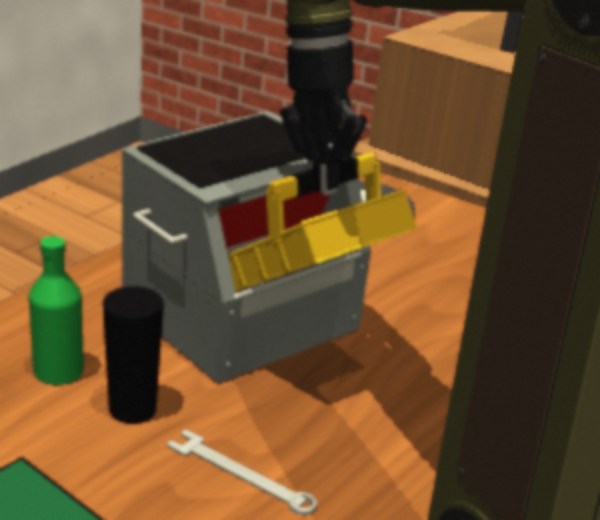

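View pics/w5.png

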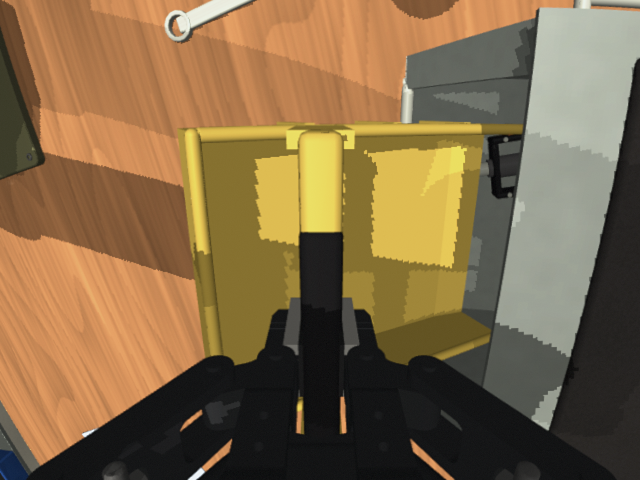

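The wrist picture shows an empty tray floor. The black pedal is just beyond the lip at (503,165). I'll look again to see whether it has settled.

```bash
python3 - <<'E'
from h import *
from cell import manip, vision
w=vision.read_camera("wrist")["img"]; cv2.imwrite("pics/w6.png",cv2.resize(w[80:400,340:640],None,fx=1.8,fy=1.8))
s=vision.read_camera("side")["img"]; cv2.imwrite("pics/s6.png",cv2.resize(s[110:260,330:500],None,fx=4,fy=4,interpolation=2))
print(np.round(manip.current_ft_force(),2),manip.current_clock())
E
```

```text
[-4.39  0.3  -2.53] 17.4083
```

View pics/w6.png

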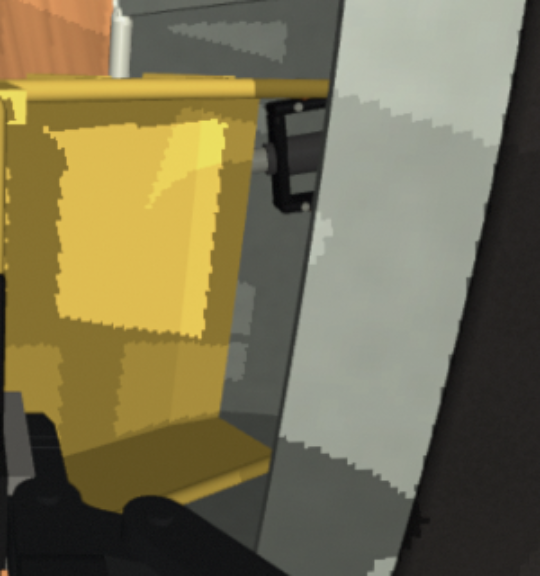

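View pics/s6.png

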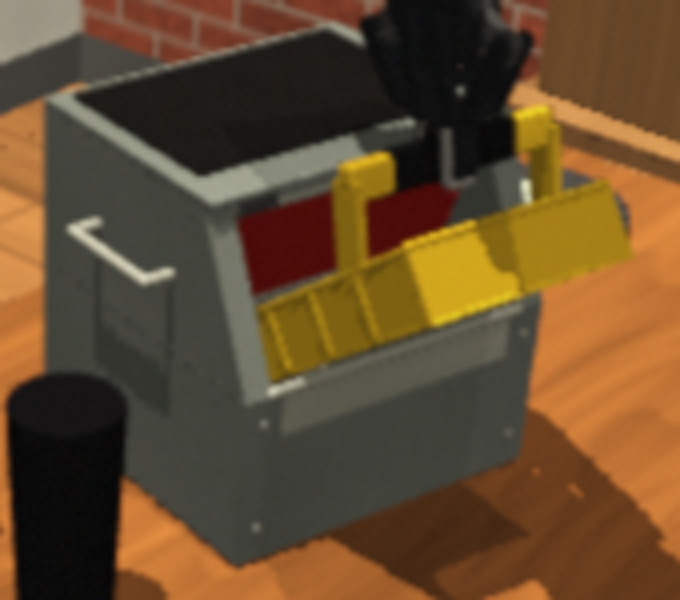

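The black pedal lies still on the bin floor and the lip and floor of the tray are clear. I'll tip a little further to be safe, then draw out.

```bash
python3 - <<'E'
from h import *
from cell import manip, vision
print(manip.move_straight(*tcp(binpose(.068,np.radians(45),lift=.005)),rate=.08,stop_force=18)); 
manip.dwell(.3)
w=vision.read_camera("wrist")["img"]; cv2.imwrite("pics/w7a.png",w)
for d,t,l in [(.066,38,.006),(.02,35,.006),(-.05,33,.008),(-.06,5,.10)]:
    s=manip.move_straight(*tcp(binpose(d,np.radians(t),lift=l)),rate=.1,stop_force=18)
    print(d,s,np.round(manip.current_ft_force(),2))
    if s: break
manip.dwell(.3)
w=vision.read_camera("wrist")["img"]; cv2.imwrite("pics/w7.png",w)
s=vision.read_camera("side")["img"]; cv2.imwrite("pics/s7.png",cv2.resize(s[90:290,300:570],None,fx=2.9,fy=2.9,interpolation=2))
print(manip.current_clock(),manip.current_ft_force(),manip.current_grip_width())
E
```

```text
False
0.066 False [-4.61  0.86 -1.69]
0.02 False [-4.07  0.02 -0.24]
-0.05 False [ 0.5   0.21 -3.33]
-0.06 False [ 0.27 -0.43 -2.41]
21.4083 [ 0.41046425  0.70390822 -2.39209289] 0.012401635839027913
```

View pics/w7.png

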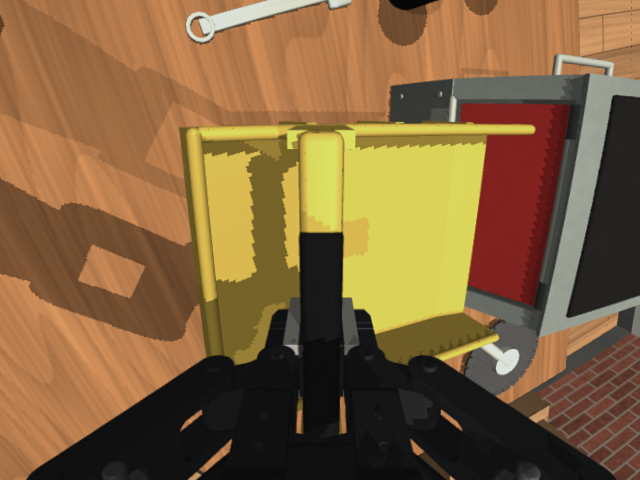

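View pics/s7.png

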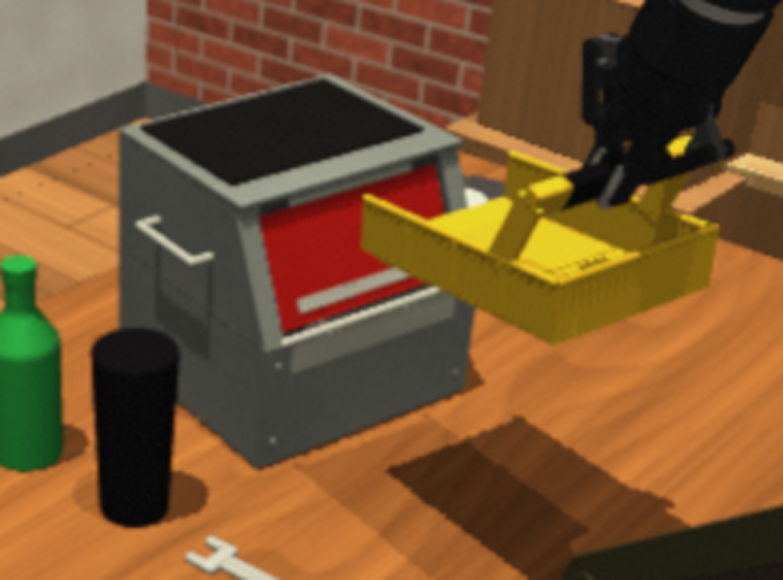

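View pics/w7a.png

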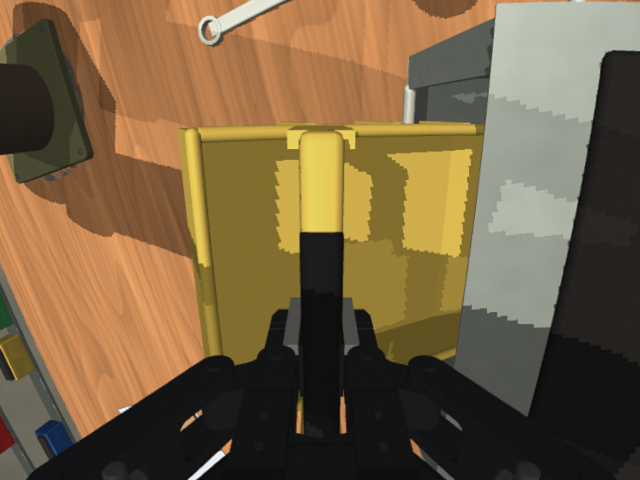

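The tray is empty, the flap is flush shut (side crop around (350,250)), and the load dropped from 7 to 2.4 N. Now I'll carry the tray back to the mat.

```bash
python3 - <<'E'
from h import *
from cell import manip, vision
G=MAT.copy()
H=G.copy(); H[2,3]=.235
manip.move_straight(*tcp(binpose(-.06,0,lift=.105)),rate=.15)
manip.move_straight(*tcp(H),rate=.2)
H[2,3]=.018; manip.move_straight(*tcp(H),rate=.15)
manip.dwell(.2); f0=np.array(manip.current_ft_force())
H[2,3]=-.001; s=manip.move_straight(*tcp(H),rate=.03,stop_force=2.5)
print(s,np.array(manip.current_ft_force())-f0,np.array(manip.current_ee_pos())-tcp(G)[0],manip.current_clock())
w=vision.read_camera("wrist")["img"]; cv2.imwrite("pics/w8.png",w)
s=vision.read_camera("side")["img"]; cv2.imwrite("pics/s8.png",cv2.resize(s[200:420,180:450],None,fx=2.7,fy=2.7,interpolation=2))
E
```

```text
True [1.92079815 1.86084623 3.64582432] [0.00027688 0.00020186 0.00090407] 26.525
```

View pics/s8.png

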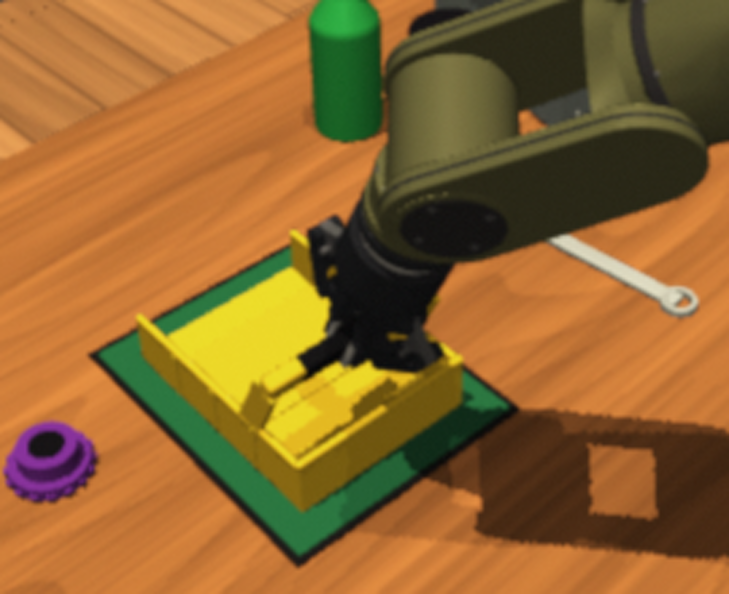

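View pics/w8.png

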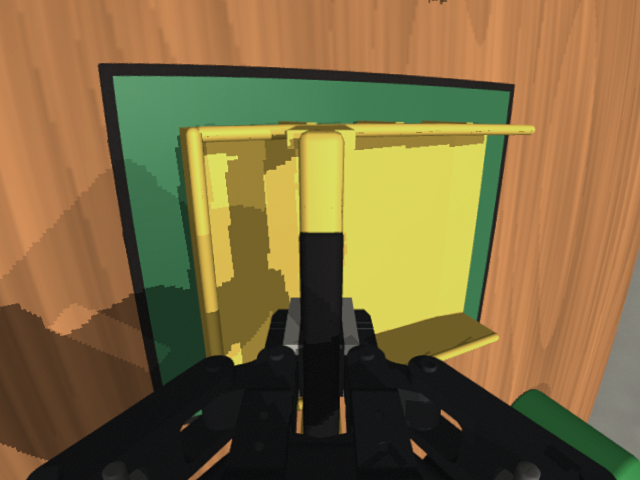

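The tray sits on the mat, centred and touching. I'll release it and retreat along the fingers.

```bash
python3 - <<'E'
from h import *
from cell import manip, vision
manip.open_jaws(); manip.dwell(.2)
p,r=tcp(MAT,.13); manip.move_straight(p,r,rate=.12)
q=list(manip.current_joint_positions()); q[0]-=.15; q[1]-=.3; manip.goto_joints(q)
manip.dwell(.3)
for n in ["side","scene"]:
    im=vision.read_camera(n)["img"]; cv2.imwrite(f"pics/{n}9.png",im)
print(manip.current_clock(),manip.current_ft_force())
E
```

```text
29.8417 [-0.18392824  0.71575131  0.96869474]
```

View pics/side9.png

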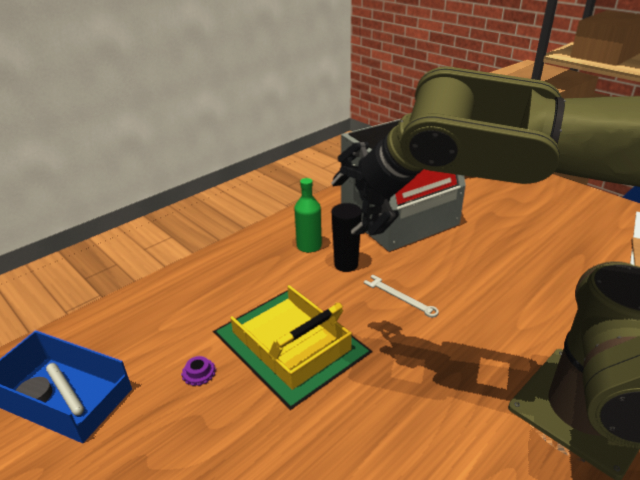

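View pics/scene9.png

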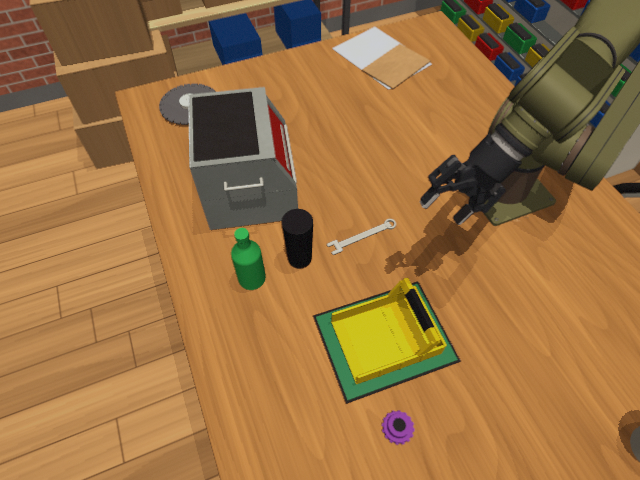

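The tray is flat and centred on the mat at side (291,338), and the bottle, tumbler and wrench are at their first pixels. The flap is flush in both views, no part lies on the bench, and the gripper is clear.

```bash
python3 -c "
from cell import manip
manip.job_done()"
```

```text
the job is handed in; nothing more can be done
```

I emptied the tray into the bin, set it back down flat in the middle of the green mat and handed the job in at about 30 s of the 58 s. No verdict is reported.

**How it went:** I lifted the tray by its bar and pushed the flap in with the tray's front (about 6 N). I tipped the tray over the sill to 37°, then to 45°, and drew it out. No move tripped its force stop until the gentle touch-down on the mat.

**Last checks:**
- **Tray:** it was empty in the wrist picture, and the load on the wrist fell from about 7 N to 2.4 N. In the side and scene pictures it stands flat and centred on the mat.
- **Bin:** the flap sits flush shut in the pictures. I saw only the black pedal on the bin floor. The silver pedal and the freewheel were hidden by the bin's rim, so I infer they are inside from the empty tray, the load drop and the clear bench.
- **Surroundings:** the bottle, tumbler and wrench are where they were, no part lies on the bench, and the purple look-alike was left alone.
- **Robot:** the gripper is clear of everything.

No check failed or disagreed.

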